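# Clear slag off a welder's case, unlatch and open it

### The job

Three sharp slag chips lie on the lid of the blue consumables case: hold the scraper block and sweep them all into the catch tray beside the case, never touching a chip with the fingers. Put the scraper back down on the bench, clear of the case and the tray; then swing the red-knobbed latch lever right over to the side and lift the lid by its bar until it stands nearly upright by itself. Leave the can, the angle iron and the square tube where they are.

Things in the scene. Friction and masses are not known exactly. Their poses are not given: they have to be found in the camera images.
- case: Blue open-topped steel case with a hinged grey lid, fixed to the bench: 160 mm deep (its x), 200 mm wide (its y), 80 mm high. Origin at the centre of its underside, on the bench; x points from the latched front to the hinge side, y towards the catch tray. Stock inside stays below 40 mm.
- lid_top (a point): Middle of the lid's flat top, 90.5 mm above the bench when closed (x -2, y 0 mm in the case's frame; axes as the case's when closed). The lid is a plate 10 mm thick, 168 mm (x) by 216 mm (y), overhanging the case's sides by 8 mm; nothing stands on it but the chips.
- lid (a joint): Angle of the lid about its far (+x) edge, rad: 0 closed, grows as it opens, 1.57 upright, stop at 1.75. Stiff hinge, stays where it is left; about 4 N at the bar lifts it. The latch hook holds it shut until the latch has been swung past about 0.5 rad.
- lid_bar (a point): Middle of the lid's steel pull bar: a round bar 10 mm thick and 80 mm long along the case's y, carried by a rod at each end, 35 mm in front of the lid's front edge and level with the lid (bar axis 85.5 mm above the bench when closed, at x -121, y +40 mm in the case's frame). 30 mm clear between bar and lid edge. It turns with the lid, 201 mm from the hinge.
- lid_hinge (a point): Point on the lid's hinge axis, which runs along the case's y, at x +80, y 0, z 80.5 mm in the case's frame.
- latch (a joint): Angle of the latch lever about an axis along the case's x on the case's front, rad: 0 upright (hook over the lid's tongue), grows as the lever's top swings towards the case's -y and down, stop at 1.5. Starts at 0 to 0.15. Friction holds it where it is left; about 2 N at the knob moves it.
- latch_knob (a point): Middle of the latch lever's red knob: a round pin, 16 mm diameter, along the case's x, standing out 34 mm from the lever to the front; this point is 80 mm from the latch's axis. When the lever is upright it is at x -119, y -55, z 125 mm in the case's frame. The knob can turn between the fingers as the lever swings.
- latch_hinge (a point): Point on the latch's axis (axis along the case's x), at x -98, y -55, z 45 mm in the case's frame.
- tray_in (a point): Centre of the inner floor of the open aluminium catch tray, 3 mm above the bench; axes as the tray's, which are parallel to the case's. The tray is 200 mm (x) by 105 mm (y) outside, 55 mm high, 3 mm walls, fixed against the case's +y side, so that its near rim lies under the lid's +y edge.
- chip1_center (a point): Centre of a dark brown slag chip, about 20 x 16 x 9 mm, 12 g, loose on the lid
- chip2_center (a point): Centre of a dark brown slag chip, about 18 x 18 x 10 mm, 12 g, loose on the lid
- chip3_center (a point): Centre of a dark brown slag chip, about 24 x 15 x 9 mm, 12 g, loose on the lid
- scraper_center (a point): Centre (30 mm above its underside) of the loose scraper block, standing on the bench, 250 g. A dark steel blade 24 mm thick (its x), 120 mm long (its y), 22 mm high, with a yellow grip on top 28 mm thick (x), 70 mm long (y), from 22 to 60 mm above the underside. z is up.
- can_center (a point): Centre of an upright metal can with an orange band, 56 mm diameter, 110 mm high; bystander.
- angle_center (a point): Point 25 mm above the underside of a copper-coloured angle-iron offcut, 50 mm (x) by 80 mm (y), 50 mm high; bystander.
- tube_center (a point): Centre of an upright green square tube offcut, 44 x 44 mm, 75 mm high; bystander.
Things that resemble listed ones, but are neither listed nor needed, are in the scene too. Of the things that look like the part that bears scraper_center, take the one that is farthest from the robot's base at the start. What is shaped like the part that bears tray_in but pink is not meant.

How it is judged (in metres and radians):
On the way, in this order (a step that is already met when the one before it is completed fails the run):
1. all three chips are in the catch tray, the lid still closed and the latch not yet swung (x of chip1_center in the frame of tray_in between -0.1 and 0.1 m and y of chip1_center in the frame of tray_in between -0.0525 and 0.0525 m and z of each of chip1_center, chip2_center, chip3_center in the frame of tray_in below 0.045 m and x of chip2_center in the frame of tray_in between -0.1 and 0.1 m and y of chip2_center in the frame of tray_in between -0.0525 and 0.0525 m and x of chip3_center in the frame of tray_in between -0.1 and 0.1 m and y of chip3_center in the frame of tray_in between -0.0525 and 0.0525 m and value of joint lid below 0.1 rad and value of joint latch below 0.6 rad), for 0.2 s.
2. the scraper stands or lies on the bench, clear of case and tray, before the latch is swung (height (world z) of scraper_center below 0.04 m and (x of scraper_center in the frame of case below -0.1 m or x of scraper_center in the frame of case above 0.1 m or y of scraper_center in the frame of case below -0.12 m or y of scraper_center in the frame of case above 0.22 m) and linear speed of scraper below 0.05 m/s and value of joint latch below 0.6 rad), for 0.2 s.
3. the latch lever is swung over to the side while the lid is still closed (value of joint latch above 1 rad and value of joint lid below 0.1 rad), for 0.2 s.
4. the lid is opened nearly upright (value of joint lid above 1.2 rad), for 0.2 s.
At the end, for the whole second after the job is handed in: All three chips lie in the catch tray at rest; the scraper is at rest on the bench (its centre lower than 40 mm), its centre outside the case's and tray's outline; the latch lever stands at more than 0.95 rad and the lid at more than 1.2 rad by themselves (x of chip1_center in the frame of tray_in between -0.1 and 0.1 m and y of chip1_center in the frame of tray_in between -0.0525 and 0.0525 m and z of each of chip1_center, chip2_center, chip3_center in the frame of tray_in below 0.045 m and x of chip2_center in the frame of tray_in between -0.1 and 0.1 m and y of chip2_center in the frame of tray_in between -0.0525 and 0.0525 m and x of chip3_center in the frame of tray_in between -0.1 and 0.1 m and y of chip3_center in the frame of tray_in between -0.0525 and 0.0525 m and height (world z) of scraper_center below 0.04 m and (x of scraper_center in the frame of case below -0.1 m or x of scraper_center in the frame of case above 0.1 m or y of scraper_center in the frame of case below -0.12 m or y of scraper_center in the frame of case above 0.22 m) and value of joint latch above 0.95 rad and value of joint lid above 1.2 rad and linear speed of scraper below 0.02 m/s and linear speed of each of chip1, chip2, chip3 below 0.03 m/s); the robot touches nothing.
It fails at once if the can is shoved more than 25 mm or tipped over (distance of can_center from where it was at the start of the episode above 0.025 m or angle between can_center's own z axis and vertical above 0.5 rad).
It fails at once if the angle-iron offcut is shoved more than 25 mm or tipped over (distance of angle_center from where it was at the start of the episode above 0.025 m or angle between angle_center's own z axis and vertical above 0.5 rad).
It fails at once if the square tube offcut is shoved more than 25 mm or tipped over (distance of tube_center from where it was at the start of the episode above 0.025 m or angle between tube_center's own z axis and vertical above 0.5 rad).
It fails at once if a chip is touched with the fingers (contact force between the fingers and chip1 above 0.5 N or contact force between the fingers and chip2 above 0.5 N or contact force between the fingers and chip3 above 0.5 N).
It also fails if it takes over 72 s, if anything falls off the work surface, if the arm or the gripper's body presses on something with over 40 N, if the wrist force passes 120 N, or if a joint passes its speed limit or range.

### The arm

A 6-joint arm with a two-finger parallel gripper is mounted at the origin on the work surface. World frame = base frame: x ahead of the robot, y to its left, z up, the work surface at z = 0. Lengths are in m, angles in degrees, forces in N, time in s.
With the tool pointing down it reaches from about 0.4 to 0.825 m from the base axis. Payload 7 kg.
Tool frame: the origin (TCP) lies at the very end of the fingers, on their centre line; the grasp point (between the pads) lies 19 mm behind it; y points along the fingers, x is the direction in which the jaws open and shut, and the axes are right-handed (so a half turn about y gives the same grasp; the last joint's range is limited). The gripper opens to 88 mm and grips with 3 to 60 N. Pads are 19 mm wide; open, the fingers measure 130 mm over their backs; the gripper's body (78 mm by 193 mm) begins 47 mm behind the grasp point.
Start: joints at [16.507, 20.546, 0.682, 0, -70.136, -16.507], TCP at [0.675, -0, 0.227] pointing down, gripper open.
Joint ranges: [-176.03, 176.03], [-82.01, 121.73], [-58.28, 71.71], [-173.87, 95.51], [-174.79, -0.11], [-173.66, 173.66]. Speed limits (degrees/s): [136.94, 136.94, 172.46, 180, 180, 180].

### API

Orientations are given as [roll, pitch, yaw] about the fixed x, y, z axes, in that order (R = Rz(yaw) Ry(pitch) Rx(roll)).
In Python, from plant import ctrl gives the robot as it stands.
- The arm moves only by the shell command python3 -m crank 'ROWS'. ROWS is JSON, a list that holds one entry, the list of rows, each a list of 5 numbers: the closure, from -1 (fully open) to 1 (shut), then the shift along the tool's x, y, z in mm, then the turn about the tool's y in rad. In form: [[[claw, x, y, z, turn], ...]]. A call has 1 to 12 rows; each row is the pose to reach, as a shift and turn from the pose commanded when the call began, along the tool's axes at that moment; what a row does not reach only later rows make up. A row lasts 1/8 s, in which the tool goes at most 62.5 mm and 10.7 degrees, less where a joint would pass 70% of its speed; a pose out of reach is approached as far as the arm can. A call with a gripper value outside its range is refused whole. The fingers move at their own pace and stop on an object; the grip force is fixed at half the most. Time passes only in rows, so rows that repeat a pose let the fingers close. It gives the time, the measured TCP pose, the force and the opening at its end, in the units of the state.
- ctrl.get_obs(): the state, without advancing time (a new reading comes with each control period).
- ctrl.snapshot(name): name is "scene" or "side" or "wrist"; returns the picture (420x560x3 uint8, red, green, blue); there is no depth.
- ctrl.camera_model(name): a dict with "fx", "fy", "cx", "cy" (pixels), "origin" and "orientation" of the camera in the world; the wrist camera has in their place "hand_eye" (4x4, takes a point from camera to tool coordinates, whose origin is the TCP and whose axes are the tool frame's). Camera axes: x right, y down, z forward; pixel columns grow to the right and rows downward; lengths in m; the calibration is good to about 2 mm. A picture is of the moment at which its call begins: read the wrist's pose just before it. camera_model takes no time and is no camera call.
- ctrl.close_job(): hands the job in, once; it reports no verdict.
Trained networks look in the newest picture that a camera, given by its name, has taken for a name from the list of things; names that differ only in an ending like _2 or _b are one class to them, and where a whole thing is asked for, a point or a joint stands for the part that bears it (a point fixed in the world has none). Each returns a list of dicts, best first, with "confidence" (0 to 1); they miss things now and then, are a little off and sometimes report something else, mostly with a low value. They report only what shows in the picture. A call takes as long as a camera call. They do not tell look-alikes from the thing itself.
- ctrl.find_in(camera, name): "extent" ([left, top, width, height] in pixels, round what is visible of it).
The state is a dict: "clock": time; "joint_pos": joint angles; "qvel": joint speeds; "tau": joint torques, N m; "tool_pos": TCP position; "orientation": TCP orientation; "force": force on the tool from outside, world axes, zero at the start; "moment": the same for the moment, N m; "opening": finger opening in m.
Only numpy, scipy, OpenCV 4.12 (cv2) and the standard library are available. Lean on these libraries where they do the work, as an engineer would, in place of code of your own. Each camera call takes 0.05 s, during which the arm holds its last target.

## Working session

There is one attempt and no reset: what is moved stays moved. The work goes in short steps, Python scripts to look and compute and a shell command to move; the robot and the scene stay as the last step left them, time stands still between calls to the robot, and variables do not carry over. Pictures are saved under pics/ and viewed, and the job is handed in when it is done.

```bash
ls; mkdir -p pics; python3 - <<'E'
from plant import ctrl
import cv2
o=ctrl.get_obs();print(o)
for n in["scene","side","wrist"]:
    im=ctrl.snapshot(n);cv2.imwrite(f"pics/{n}0.png",im[:,:,::-1]);print(n,ctrl.camera_model(n))
E
```

```text
pics
{'clock': 0.0, 'joint_pos': array([ 1.65039622e+01,  2.05910293e+01,  6.33786724e-01, -2.03507954e-02,
       -7.01351790e+01, -1.65069915e+01]), 'qvel': array([-0.00047696, -0.01562218,  0.05029198,  0.00759863, -0.05068185,
       -0.04770717]), 'tau': array([-8.00930356e-04, -5.82726967e+01,  2.93058443e+01,  6.99745238e+00,
        6.93249181e-03, -2.06530804e-04]), 'tool_pos': array([ 6.74513158e-01, -5.93364333e-05,  2.25626636e-01]), 'orientation': array([-8.99920800e+01, -9.40485420e-02,  1.79990033e+02]), 'force': array([ 0.10858807, -0.29995242,  0.24854371]), 'moment': array([0.00087261, 0.01863484, 0.00518502]), 'opening': 0.08738739128472069}
scene {'fx': 496.721831653171, 'fy': 496.721831653171, 'cx': 280.6592813148043, 'cy': 208.01501440670341, 'origin': array([1.04558958, 0.56820391, 0.99113786]), 'orientation': array([-136.2935348 ,    0.46094648,  139.012567  ])}
side {'fx': 455.94005176071784, 'fy': 455.94005176071784, 'cx': 280.86130157053753, 'cy': 208.53524208114987, 'origin': array([ 0.19218933, -0.99639267,  0.73968795]), 'orientation': array([-122.49046393,    0.42848779,  -19.4982964 ])}
wrist {'fx': 332.934386999676, 'fy': 332.934386999676, 'cx': 286.06529108676983, 'cy': 208.8130732529902, 'hand_eye': array([[ 9.99999975e-01, -2.00557570e-04, -9.60693425e-05,
        -1.57909991e-04],
       [ 3.09605822e-05, -3.02236783e-01,  9.53232881e-01,
        -1.57939400e-01],
       [-2.20213759e-04, -9.53232861e-01, -3.02236769e-01,
         8.22755097e-02],
       [ 0.00000000e+00,  0.00000000e+00,  0.00000000e+00,
         1.00000000e+00]])}
```

View pics/scene0.png

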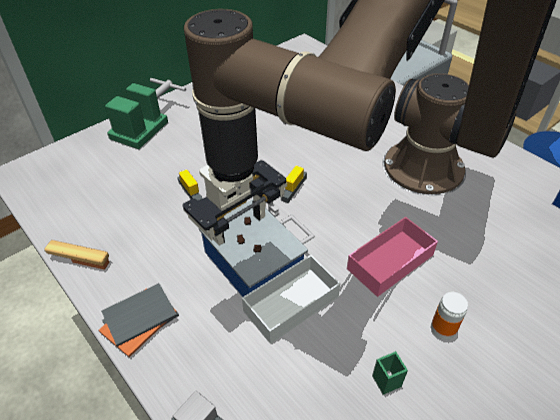

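View pics/side0.png

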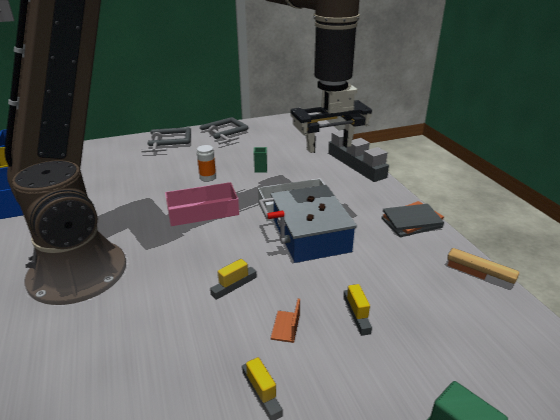

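View pics/wrist0.png

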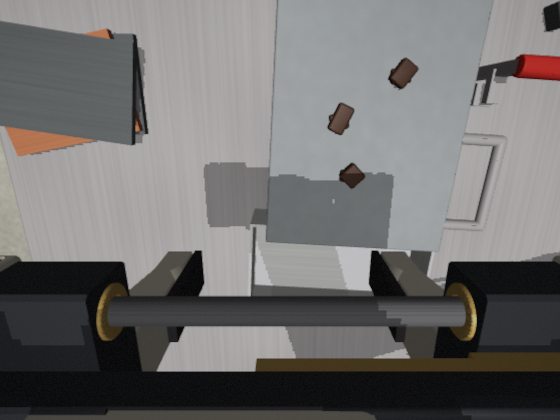

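```bash
cat > h.py <<'E'
import numpy as np,cv2
from scipy.spatial.transform import Rotation as Ro
from plant import ctrl
def cam(n,obs=None):
    m=ctrl.camera_model(n)
    if n=="wrist":
        o=obs or ctrl.get_obs()
        T=np.eye(4);T[:3,:3]=Ro.from_euler("xyz",o["orientation"],degrees=True).as_matrix();T[:3,3]=o["tool_pos"]
        T=T@m["hand_eye"];R,p=T[:3,:3],T[:3,3]
    else: R,p=Ro.from_euler("xyz",m["orientation"],degrees=True).as_matrix(),np.array(m["origin"])
    return m,R,p
def ray(c,uv):
    m,R,p=c;return p,R@np.array([(uv[0]-m["cx"])/m["fx"],(uv[1]-m["cy"])/m["fy"],1])
def onz(c,uv,z):
    p,d=ray(c,uv);return p+d*(z-p[2])/d[2]
def tri(*cu):
    A=np.zeros((3,3));b=np.zeros(3)
    for c,uv in cu:
        p,d=ray(c,uv);d=d/np.linalg.norm(d);P=np.eye(3)-np.outer(d,d);A+=P;b+=P@p
    x=np.linalg.solve(A,b)
    return x,[float(np.linalg.norm((np.eye(3)-np.outer(d/np.linalg.norm(d),d/np.linalg.norm(d)))@(x-p))) for p,d in [ray(c,u) for c,u in cu]]
def proj(c,X):
    m,R,p=c;q=R.T@(np.asarray(X)-p);return np.array([m["fx"]*q[0]/q[2]+m["cx"],m["fy"]*q[1]/q[2]+m["cy"]])
def shot(n,f):
    im=ctrl.snapshot(n)[:,:,::-1].copy();cv2.imwrite(f"pics/{f}.png",im);return im
def crop(f,g,x,y,w,h,s):
    im=cv2.imread(f"pics/{f}.png")[y:y+h,x:x+w];cv2.imwrite(f"pics/{g}.png",cv2.resize(im,None,fx=s,fy=s,interpolation=cv2.INTER_CUBIC))
E
python3 - <<'E'
from h import *
S=cam("side")
for uv in[(233,272),(358,300),(261,378)]: X=onz(S,uv,.045);print(uv,X,np.hypot(*X[:2]))
crop("side0","s1",200,180,200,240,3.3/1.4);crop("wrist0","w1",260,0,300,260,2.3)
crop("side0","s2",250,180,120,90,6);crop("scene0","c2",190,190,160,150,4)
E
```

```text
(233, 272) [ 0.35478251 -0.1874412   0.045     ] 0.40125407259598594
(358, 300) [ 0.58495005 -0.36923678  0.045     ] 0.6917386500910991
(261, 378) [ 0.32930856 -0.48695225  0.045     ] 0.5878491503704043
```

View pics/s1.png

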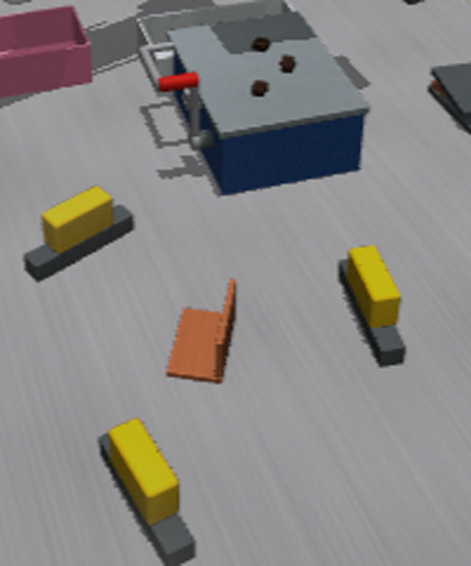

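View pics/w1.png

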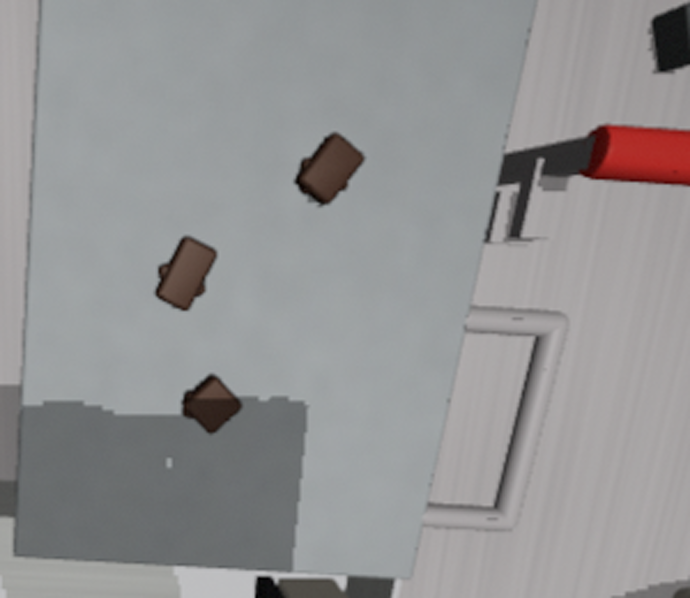

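View pics/s2.png

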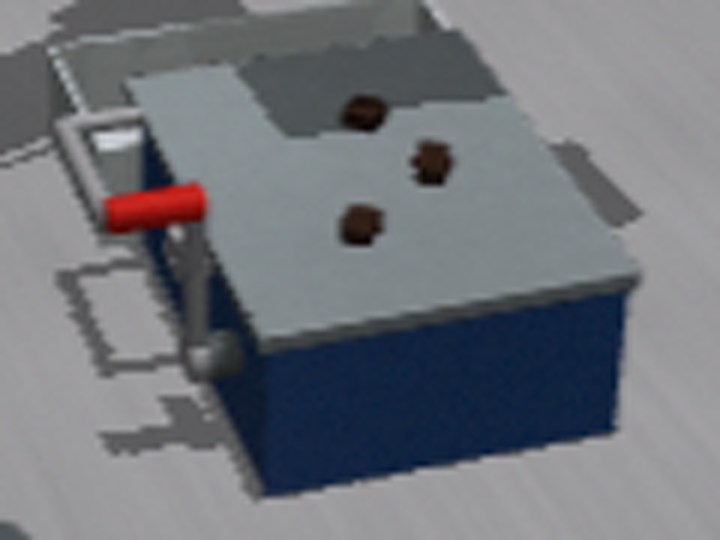

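View pics/c2.png

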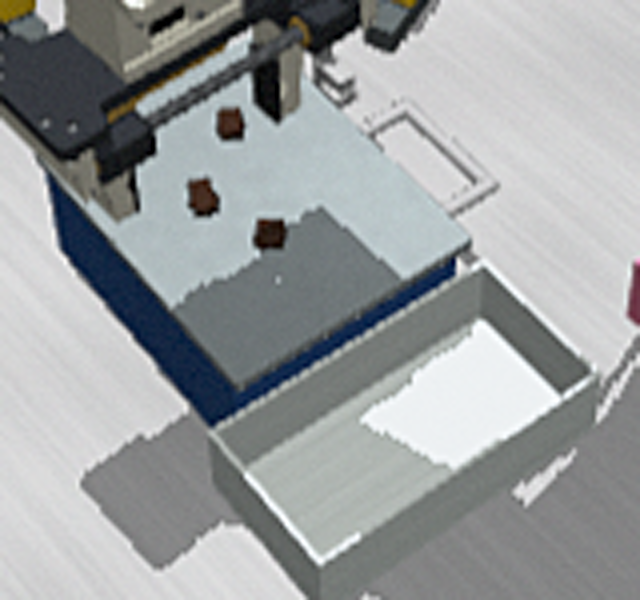

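```bash
python3 - <<'E'
from h import *
W,S,C=cam("wrist"),cam("side"),cam("scene")
np.set_printoptions(precision=4,suppress=True)
k=lambda u,v:(260+u/2.3,v/2.3)
s6=lambda u,v:(250+u/6,180+v/6)
c4=lambda u,v:(190+u/4,190+v/4)
print("PX PY",tri((W,k(15,555)),(C,c4(240,388))))
print("NX PY",tri((W,k(410,577)),(C,c4(470,243)),(S,s6(128,80))))
print("z-plane: +x-y",onz(S,s6(638,272),.0905)," -x-y",onz(S,s6(262,343),.0905))
for n,a,b,c in[("A",(330,168),(231,124),(361,225)),("B",(187,272),(203,196),(432,163)),("C",(212,404),(270,233),(364,113))]:
    print("chip",n,tri((W,k(*a)),(C,c4(*b)),(S,s6(*c))))
print("bar",tri((W,k(535,415)),(C,c4(450,147))))
print("baren",tri((W,k(560,322)),(C,c4(407,102))),tri((W,k(508,515)),(C,c4(493,187))))
sc=lambda u,v:(200+u/2.357,180+v/2.357)
for g in [[(349,250),(373,246),(400,292),(372,298)]]:
    print([onz(S,sc(*q),.06) for q in g])
print([onz(S,sc(*q),.022) for q in [(403,347),(380,352)]],[onz(S,sc(*q),.0) for q in [(403,358),(384,364)]])
E
```

```text
PX PY (array([0.6922, 0.0459, 0.0858]), [0.0015193162921669182, 0.001519316292166521])
NX PY (array([0.5285, 0.055 , 0.0879]), [0.0017249535067609231, 0.00159686216843102, 0.002267116925284137])
z-plane: +x-y [ 0.6789 -0.1726  0.0905]  -x-y [ 0.514  -0.1657  0.0905]
chip A (array([ 0.5798, -0.1049,  0.0946]), [0.0005817367385524446, 0.002481282695945775, 0.00215614691448474])
chip B (array([ 0.6281, -0.0702,  0.0949]), [0.00023356506634003972, 0.0023726796905499574, 0.0021399555392689136])
chip C (array([ 0.6163, -0.0216,  0.0955]), [0.00017546001388717852, 0.00202873969726727, 0.0019114429440665816])
bar (array([ 0.4796, -0.0128,  0.0766]), [0.00022485287574483862, 0.00022485287574488231])
baren (array([ 0.4815, -0.0514,  0.0862]), [0.0013582580494794904, 0.0013582580494795684]) (array([0.4843, 0.0298, 0.0795]), [0.0006422677868821731, 0.0006422677868821899])
[array([ 0.5763, -0.3368,  0.06  ]), array([ 0.5997, -0.3395,  0.06  ]), array([ 0.594 , -0.4013,  0.06  ]), array([ 0.5673, -0.3995,  0.06  ])]
[array([ 0.5858, -0.4292,  0.022 ]), array([ 0.5641, -0.4275,  0.022 ])] [array([ 0.5915, -0.4234,  0.    ]), array([ 0.5722, -0.4238,  0.    ])]
```

Three scraper look-alikes in the side view: (234,277) r=0.40 m, (358,307) r=0.69 m, (262,385) r=0.59 m. The one at (358,307), close to the case's near corner, is the farthest from the base, and crop s1 confirms its shape (dark blade, yellow grip). Chips sit on the lid at z≈0.095 as expected, and the case yaw is about -3.5°. I'll move above the chosen scraper and look again.

```bash
python3 -m crank '[[[-1,12,0,50,0],[-1,25,0,100,0],[-1,40,0,150,0],[-1,52,0,200,0],[-1,65,0,250,0],[-1,78,0,300,0],[-1,85,0,345,0],[-1,90,0,369,0],[-1,90,0,369,0],[-1,90,0,369,0],[-1,90,0,369,0]]]'; python3 - <<'E'
from h import *
np.set_printoptions(precision=4,suppress=True)
print(ctrl.get_obs()["tool_pos"],ctrl.get_obs()["orientation"]);shot("wrist","w2");shot("side","sd2");shot("scene","sc2")
E
```

```text
clock: 1.52
tool_pos: [0.5854, -0.3679, 0.2267]
orientation: [-90.0, 0.0, -179.9]
force: [0.6, -0.2, -0.5]
opening: 0.0874
[ 0.5854 -0.3679  0.2267] [ -90.005     0.0108 -179.9249]
```

View pics/w2.png

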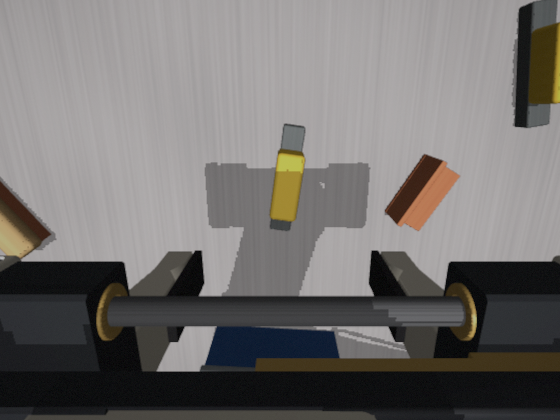

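View pics/sc2.png

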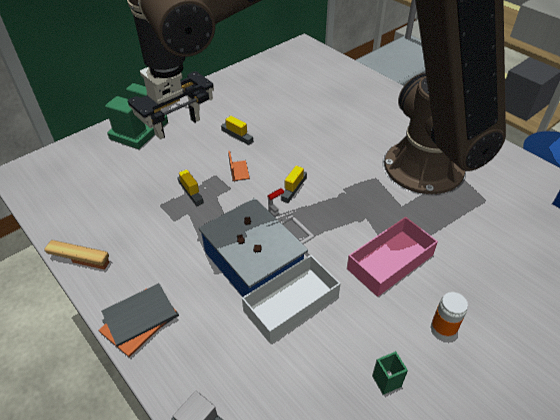

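View pics/sd2.png

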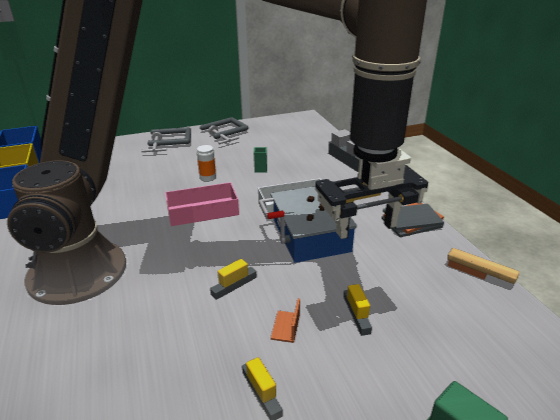

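The wrist view puts the chosen scraper at (288,180) and the angle iron at (422,192). The scene view shows the same three scrapers: (190,185), (237,129) and (294,182). Zooming in to measure.

```bash
python3 - <<'E'
from h import *
crop("w2","w2z",250,110,90,130,4.5);crop("sc2","sc2z",190,180,160,160,3.7)
E
```

```text
(no output)
```

View pics/w2z.png

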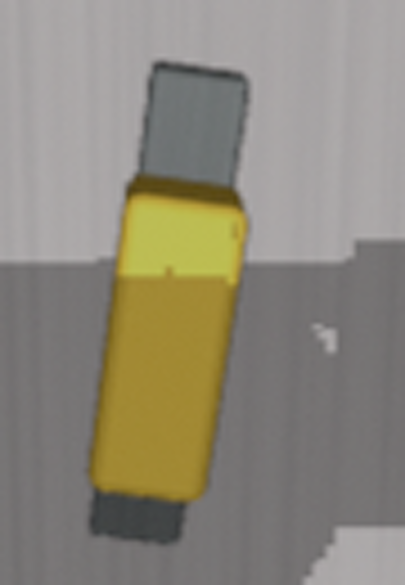

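View pics/sc2z.png

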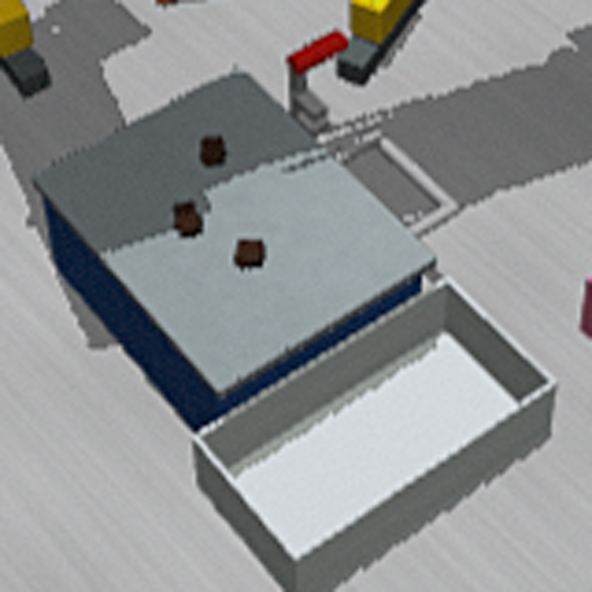

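```bash
cat > fit.py <<'E'
from h import *
from scipy.optimize import least_squares
np.set_printoptions(precision=4,suppress=True)
S,C=cam("side"),cam("scene")
o0=dict(tool_pos=np.array([.674513,-.0000593,.2256266]),orientation=[-89.992,-.094,179.99])
W0=cam("wrist",o0)
k=lambda u,v:(260+u/2.3,v/2.3)
s6=lambda u,v:(250+u/6,180+v/6)
c=lambda u,v:(190+u/3.7,180+v/3.7)
obs=[(W0,k(15,555),(82,108,90.5)),(W0,k(410,577),(-86,108,90.5)),(C,c(218,388),(82,108,90.5)),(C,c(436,260),(-86,108,90.5)),
(C,c(37,180),(82,-108,90.5)),(S,s6(638,272),(82,-108,90.5)),(S,s6(262,343),(-86,-108,90.5)),(S,s6(128,80),(-86,108,90.5)),
(W0,k(535,415),(-121,40,85.5)),(C,c(417,175),(-121,40,85.5)),(S,s6(262,495),(-80,-100,0)),(S,s6(612,435),(80,-100,0))]
def X(p,q):
    q=np.array(q)/1000;return np.array([p[0]+np.cos(p[2])*q[0]-np.sin(p[2])*q[1],p[1]+np.sin(p[2])*q[0]+np.cos(p[2])*q[1],q[2]])
f=lambda p:np.concatenate([proj(cc,X(p,q))-uv for cc,uv,q in obs])
r=least_squares(f,[.605,-.06,-.06],loss="soft_l1");P=r.x
if __name__=="__main__":
    print(P,np.degrees(P[2]));print(f(P).reshape(-1,2).round(1))
    W=cam("wrist")
    w=lambda u,v:(250+u/4.5,110+v/4.5)
    g=np.array([onz(W,w(*q),.06) for q in[(128,195),(245,207),(205,500),(92,488)]]);print("grip",g.mean(0),g)
    b=np.array([onz(W,w(*q),.022) for q in[(155,65),(248,74),(183,543),(92,535)]]);print("blade",b.mean(0),b)
    d=g[:2].mean(0)-g[2:].mean(0);print("yaw",np.degrees(np.arctan2(d[0],-d[1])), np.linalg.norm(d))
    d=b[:2].mean(0)-b[2:].mean(0);print("yawb",np.degrees(np.arctan2(d[0],-d[1])), np.linalg.norm(d))
    # grip-top height: blade-end-center triangulation wrist + side
    sc=lambda u,v:(200+u/2.357,180+v/2.357)
    print("grip top corners tri",tri((W,w(128,195)),(S,sc(400,292))),tri((W,w(245,207)),(S,sc(371,298))),tri((W,w(205,500)),(S,sc(349,250))))
    iv=lambda q:np.array([[np.cos(P[2]),np.sin(P[2])],[-np.sin(P[2]),np.cos(P[2])]])@(np.array(q)-P[:2])*1000
    for n,a in [("A",(.5798,-.1049)),("B",(.6281,-.0702)),("C",(.6163,-.0216)),("angle",onz(W,(422,192),.025)[:2])]: print(n,a,iv(a))
    for n,q in [("lidtop",(-2,0,90.5)),("bar",(-121,40,85.5)),("knob",(-119,-55,125)),("hinge",(80,40,80.5))]: print(n,X(P,q),proj(C,X(P,q)))
    print("tray", X(P,(0,152,3)))
    print("knob seen", tri((C,c(319,50)),(S,s6(155,208))))
E
python3 fit.py
```

```text
[ 0.6048 -0.0598 -0.0595] -3.408300086392928
[[ 0.1  0.1]
 [ 2.8 -0.1]
 [-0.8  0.5]
 [-0.5 -1.7]
 [-3.  -1.7]
 [ 0.4 -0.1]
 [-1.  -0.6]
 [-1.7 -0.3]
 [-1.5  2.4]
 [-2.2 -1.5]
 [ 0.1  0.8]
 [-0.  -0.4]]
grip [ 0.5845 -0.3692  0.06  ] [[ 0.593  -0.4041  0.06  ]
 [ 0.5677 -0.4015  0.06  ]
 [ 0.5757 -0.3342  0.06  ]
 [ 0.6017 -0.3371  0.06  ]]
blade [ 0.5842 -0.369   0.022 ] [[ 0.5874 -0.4291  0.022 ]
 [ 0.5655 -0.4271  0.022 ]
 [ 0.5802 -0.3087  0.022 ]
 [ 0.6037 -0.3109  0.022 ]]
yaw -7.075554318037434 0.06768703206035732
yawb -7.4838861136077055 0.11928565209443405
grip top corners tri (array([ 0.5926, -0.4042,  0.0629]), [0.0004468405429532196, 0.0004468405429529001]) (array([ 0.5668, -0.4009,  0.0608]), [0.00119198532126725, 0.001191985321267372]) (array([ 0.5764, -0.3345,  0.0587]), [0.0010746851458899405, 0.0010746851458897455])
A (0.5798, -0.1049) [-22.2292 -46.4709]
B (0.6281, -0.0702) [23.9224 -8.9608]
C (0.6163, -0.0216) [ 9.2539 38.8517]
angle [ 0.434  -0.3563] [-152.8713 -306.0577]
lidtop [ 0.6028 -0.0597  0.0905] [251.0482 237.5381]
bar [ 0.4863 -0.0127  0.0855] [300.5201 225.8041]
knob [ 0.4827 -0.1077  0.125 ] [276.0607 193.0627]
hinge [ 0.687  -0.0247  0.0805] [231.9689 267.8999]
tray [0.6138 0.0919 0.003 ]
knob seen (array([ 0.4867, -0.1063,  0.1258]), [0.0026570665429224197, 0.0026570665429224132])
```

Measurements are consistent: scraper at (0.584,-0.369), yaw -7.3°, grip top about 60 mm; chips at case x -22, 24 and 9. Next is the grasp.

```bash
python3 -m crank '[[[-1,1,40,0,0.127],[-1,1,90,0,0.127],[-1,1,140,0,0.127],[-1,1,175,0,0.127],[-1,1,190,0,0.127],[-1,1,199,0,0.127],[-1,1,199,0,0.127],[1,1,199,0,0.127],[1,1,199,0,0.127],[1,1,199,0,0.127],[1,1,199,0,0.127],[1,1,199,0,0.127]]]'; python3 -m crank '[[[1,0,0,0,0],[1,0,0,0,0],[1,0,0,0,0],[1,0,0,0,0]]]'
```

```text
clock: 3.18
tool_pos: [0.584, -0.369, 0.0276]
orientation: [-90.0, 0.0, 172.7]
force: [0.2, 0.2, 0.3]
opening: 0.0434
clock: 3.68
tool_pos: [0.5843, -0.3691, 0.0276]
orientation: [-90.0, 0.0, 172.7]
force: [2.9, -0.5, -0.2]
opening: 0.0282
```

Grip is firm at 28 mm opening. Now lift, carry and turn the blade along the case's x.

```bash
python3 -m crank '[[[1,0,-40,0,0],[1,0,-90,0,0],[1,0,-140,0,0.1],[1,2,-150,-25,0.27],[1,4,-150,-60,0.44],[1,6,-150,-95,0.61],[1,8,-150,-130,0.78],[1,9,-150,-165,0.95],[1,10,-150,-195,1.12],[1,12,-150,-215,1.29],[1,12,-150,-225,1.46],[1,12,-150,-225,1.503]]]'; python3 -m crank '[[[1,0,0,0,0],[1,0,0,0,0]]]'; python3 - <<'E'
from h import *
shot("scene","sc3");shot("wrist","w3");shot("side","sd3");print(ctrl.get_obs()["joint_pos"])
E
```

```text
clock: 5.18
tool_pos: [0.5997, -0.1433, 0.1767]
orientation: [-89.9, -0.0, 86.5]
force: [0.2, -0.2, -4.0]
opening: 0.0277
clock: 5.42
tool_pos: [0.6001, -0.1444, 0.1771]
orientation: [-89.9, -0.0, 86.6]
force: [-0.6, 0.7, -3.3]
opening: 0.0277
[ 4.55959642e+00  1.72115921e+01 -1.08406371e+01 -6.01591383e-03
 -6.19684287e+01 -9.79386497e+01]
```

View pics/sc3.png

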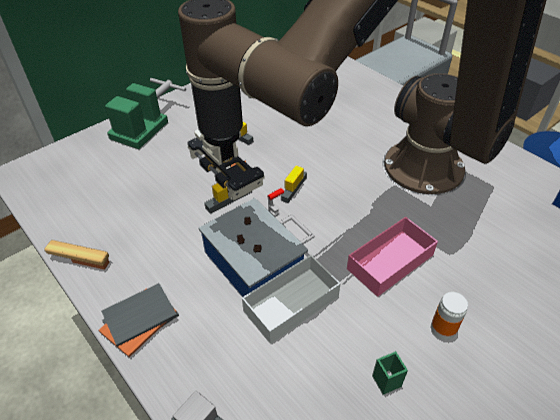

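View pics/w3.png

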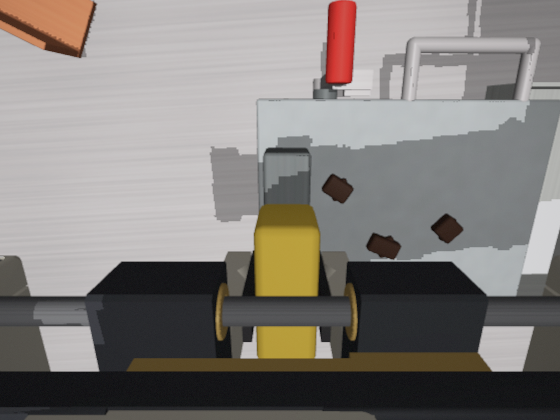

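View pics/sd3.png

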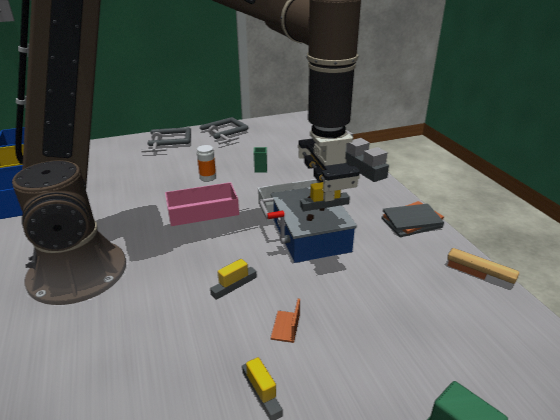

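The blade is level, parallel to the lid edge and behind all three chips (wrist (338,188), (384,246), (447,228)). Lowering to 2 mm above the lid.

```bash
python3 -m crank '[[[1,0,20,0,0],[1,0,40,0,0],[1,0,50,0,0],[1,0,54,0,0],[1,0,57,0,0],[1,0,57,0,0]]]'; python3 - <<'E'
from h import *
shot("scene","sc4");shot("wrist","w4");shot("side","sd4");crop("sd4","sd4z",260,160,110,90,6);crop("sc4","sc4z",190,170,140,130,4.5)
E
```

```text
clock: 6.32
tool_pos: [0.6008, -0.1444, 0.1209]
orientation: [-90.0, 0.0, 86.6]
force: [-0.1, -0.9, -2.8]
opening: 0.028
```

View pics/sd4z.png

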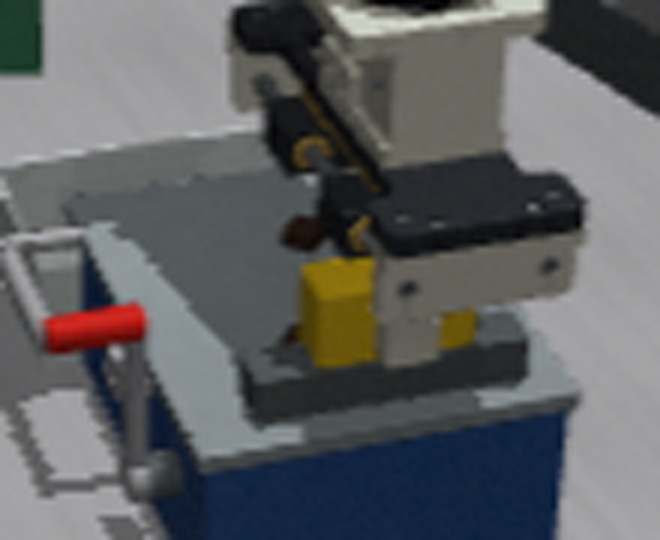

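View pics/w4.png

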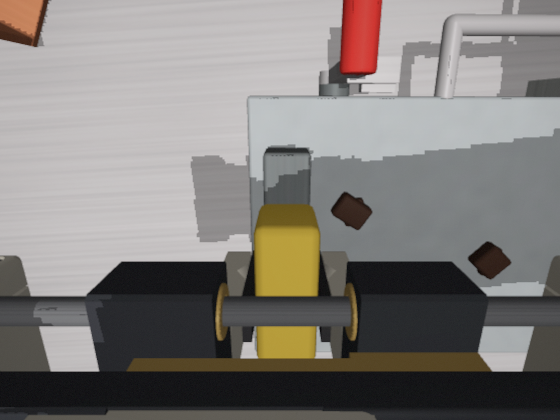

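View pics/sc4z.png

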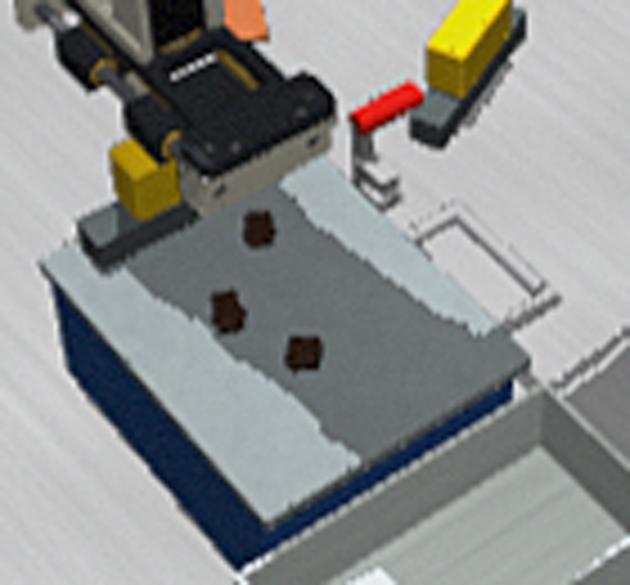

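```bash
python3 -m crank '[[[1,8,1.5,0,0],[1,18,1.5,0,0],[1,28,1.5,0,0],[1,38,1.5,0,0],[1,48,1.5,0,0],[1,58,1.5,0,0],[1,68,1.5,0,0],[1,78,1.5,0,0],[1,88,1.5,0,0],[1,98,1.5,0,0],[1,108,1.5,0,0],[1,118,1.5,0,0]]]'; python3 - <<'E'
from h import *
shot("scene","sc5");shot("wrist","w5");crop("sc5","sc5z",190,170,160,150,4)
E
```

```text
clock: 7.98
tool_pos: [0.6076, -0.0259, 0.1191]
orientation: [-90.0, 0.0, 86.6]
force: [-0.4, -0.3, -2.8]
opening: 0.0279
```

View pics/sc5z.png

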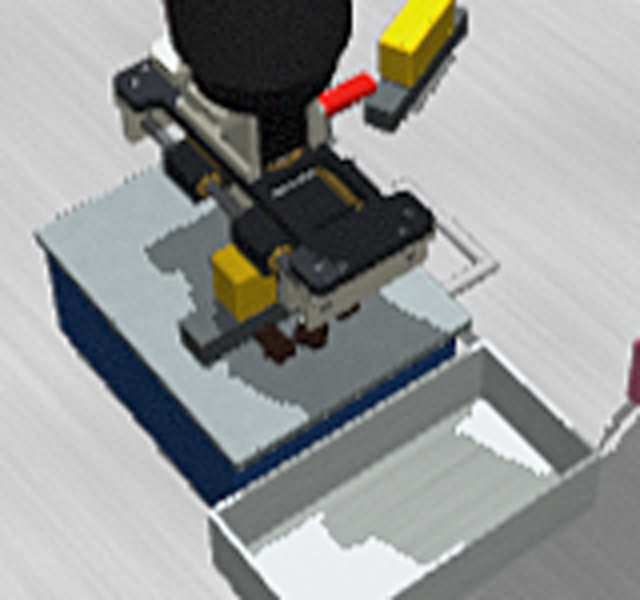

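View pics/w5.png

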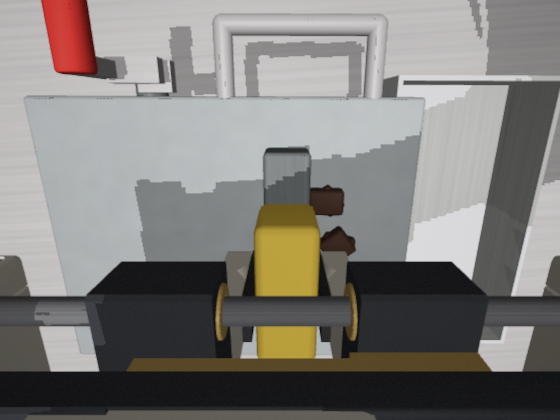

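All three chips ride in front of the blade: scene crop (275,345), (312,332), (348,308). Carrying on past the edge.

```bash
python3 -m crank '[[[1,9,0,0,0],[1,18,0,0,0],[1,27,0,0,0],[1,35,0,0,0],[1,43,0,0,0],[1,50,0,0,0],[1,56,0,0,0],[1,62,0,0,0],[1,67,0,0,0],[1,72,0,0,0],[1,75,0,0,0],[1,75,0,0,0]]]'; python3 - <<'E'
from h import *
shot("scene","sc6");shot("wrist","w6");crop("sc6","sc6z",190,170,160,170,3.5)
E
```

```text
clock: 9.57
tool_pos: [0.612, 0.0485, 0.1191]
orientation: [-90.0, -0.0, 86.6]
force: [0.5, 0.6, -2.7]
opening: 0.0282
```

View pics/sc6z.png

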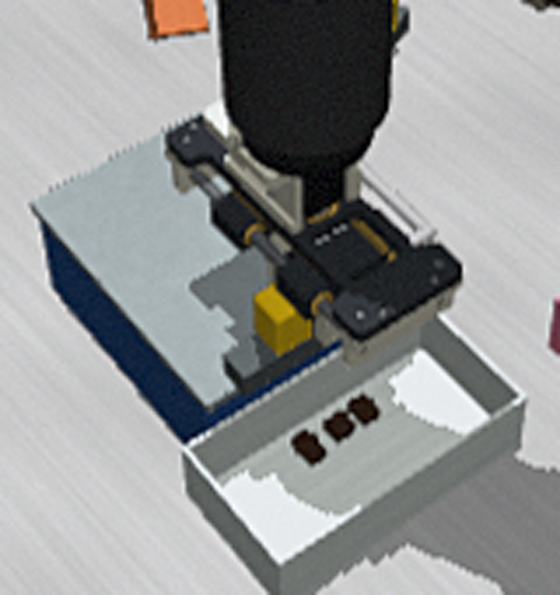

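View pics/w6.png

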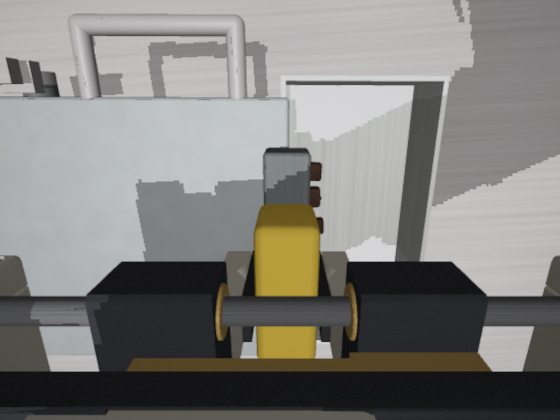

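All three chips lie on the tray floor (scene ≈(278,297), (287,291), (294,287)). Taking the scraper back to the bench.

```bash
python3 - <<'E'
from fit import *
for uv in[(278,297.4),(287,291.4),(294,286.5)]:
    x=onz(C,uv,.008)[:2]; print(np.array([[np.cos(P[2]),np.sin(P[2])],[-np.sin(P[2]),np.cos(P[2])]])@(x-P[:2])*1000)
E
python3 -m crank '[[[1,-10,-20,0,0],[1,-40,-50,0,0],[1,-85,-60,0,0],[1,-135,-60,-3,0],[1,-185,-60,-6,0],[1,-235,-60,-9,0],[1,-285,-60,-12,0],[1,-330,-60,-12,0],[1,-375,-60,-12,0],[1,-400,-50,-12,0],[1,-408,-20,-12,0],[1,-408,-10,-12,0]]]'
python3 -m crank '[[[1,0,30,0,0],[1,0,60,0,0],[1,0,80,0,0],[1,0,94,0,0],[1,0,98,0,0],[1,0,100,0,0],[1,0,100,0,0]]]'
```

```text
[ 17.0591 128.5164]
[ -9.8409 128.2834]
[-31.5459 127.5784]
clock: 11.18
tool_pos: [0.5981, -0.3595, 0.1262]
orientation: [-89.8, -0.1, 86.5]
force: [0.1, -0.5, -4.3]
opening: 0.0278
clock: 12.05
tool_pos: [0.6003, -0.3598, 0.0298]
orientation: [-90.1, 0.0, 86.6]
force: [0.1, 0.1, -3.3]
opening: 0.0279
```

```bash
python3 -m crank '[[[1,0,1.5,0,0],[1,0,2,0,0],[1,0,2,0,0],[-1,0,2,0,0],[-1,0,2,0,0],[-1,0,2,0,0],[-1,0,2,0,0],[-1,0,2,0,0],[-1,0,2,0,0]]]'
```

```text
clock: 13.18
tool_pos: [0.5998, -0.3596, 0.027]
orientation: [-90.0, 0.0, 86.6]
force: [-0.4, 0.2, -0.3]
opening: 0.0818
```

```bash
python3 -m crank '[[[-1,0,-50,0,0],[-1,0,-105,0,0],[-1,10,-160,10,0],[-1,50,-205,30,0],[-1,100,-213,55,0],[-1,150,-213,80,0],[-1,195,-213,105,0],[-1,230,-213,125,0],[-1,245,-213,132,0],[-1,245,-213,132,0],[-1,245,-213,132,0]]]';  python3 - <<'E'
from h import *
o=ctrl.get_obs();print(o["tool_pos"],o["orientation"],o["joint_pos"])
shot("wrist","w7");shot("scene","sc7");shot("side","sd7");crop("sd7","sd7z",200,190,200,160,4)
E
```

```text
clock: 14.55
tool_pos: [0.483, -0.1077, 0.2401]
orientation: [-90.0, 0.0, 86.6]
force: [0.6, -0.1, 0.7]
opening: 0.0878
[ 0.48304092 -0.10773992  0.24005102] [-9.00010034e+01  1.16573309e-02  8.65982702e+01] [ 1.02376693e+01  2.82514063e+00 -2.02383230e+01  1.25697294e-02
 -6.69383107e+01 -1.03644323e+02]
```

View pics/w7.png

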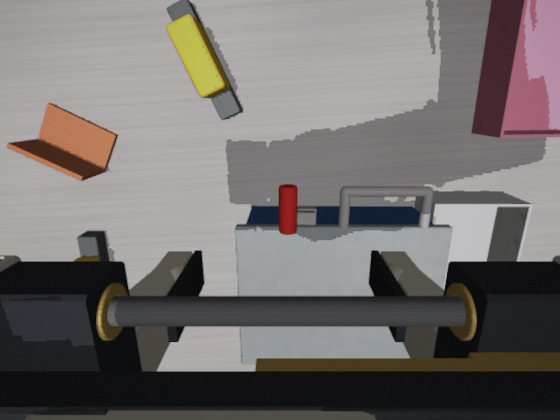

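View pics/sc7.png

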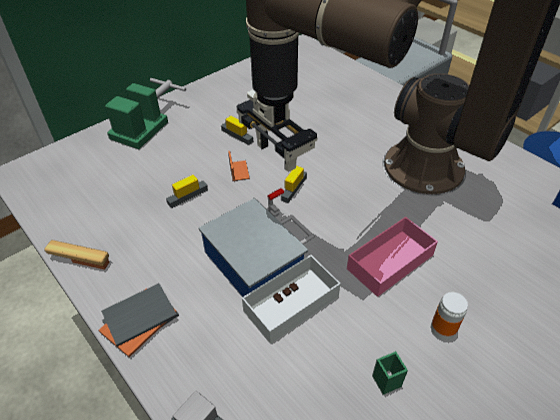

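View pics/sd7z.png

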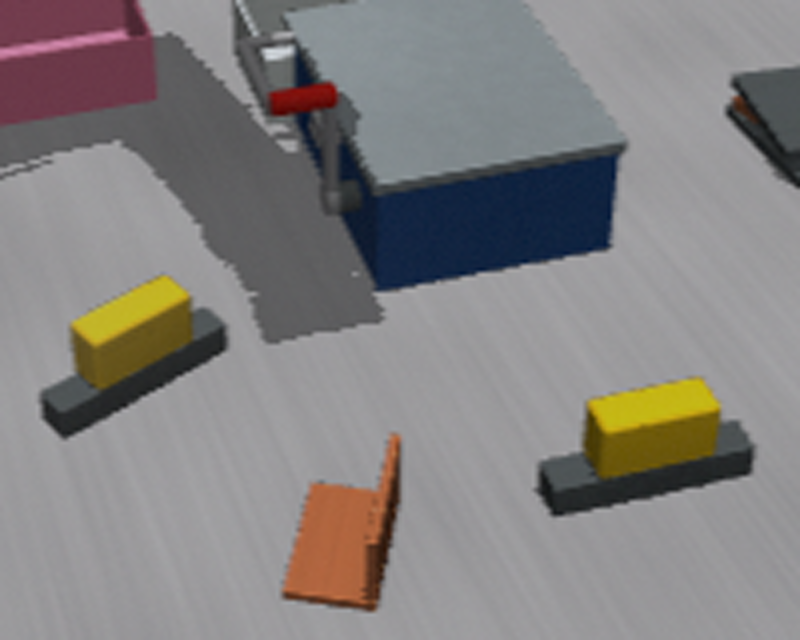

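```bash
python3 - <<'E'
from fit import *
W=cam("wrist")
iv=lambda q:np.array([[np.cos(P[2]),np.sin(P[2])],[-np.sin(P[2]),np.cos(P[2])]])@(np.array(q)-P[:2])*1000
for uv in[(288,187),(288,210),(288,232)]:
    x=onz(W,uv,.125);print(x,iv(x[:2]))
print(tri((W,(288,209)),(S,(275.7,214.5))))
print("bar",[(onz(W,uv,.0855),iv(onz(W,uv,.0855)[:2])) for uv in [(343,191),(431,191),(387,191)]])
print("lid corners",[(onz(W,uv,.0905),iv(onz(W,uv,.0905)[:2])) for uv in [(236,227),(450,227)]])
print(P)
E
```

```text
[ 0.468  -0.1056  0.125 ] [-133.7186  -53.8863]
[ 0.4883 -0.1067  0.125 ] [-113.3979  -53.8775]
[ 0.5085 -0.1079  0.125 ] [-93.1128 -53.8687]
(array([ 0.4881, -0.1068,  0.1251]), [0.0007416532849148902, 0.0007416532849149167])
bar [(array([ 0.4849, -0.053 ,  0.0855]), array([-119.9894,   -0.456 ])), (array([0.49  , 0.0319, 0.0855]), array([-119.8697,   84.6639])), (array([ 0.4875, -0.0106,  0.0855]), array([-119.9296,   42.102 ]))]
lid corners [(array([ 0.5137, -0.1593,  0.0905]), array([ -84.8738, -104.8601])), (array([0.5265, 0.051 , 0.0905]), array([-84.5691, 105.8763]))]
[ 0.6047 -0.0597 -0.0593]
```

```bash
python3 -m crank '[[[0,1,0,3,0],[0,1,30,3,0],[0,1,60,3,0],[0,1,85,3,0],[0,1,105,3,0],[0,1,120,3,0],[0,1,130,3,0],[0,1,130,3,0]]]';python3 - <<'E'
from h import *
shot("wrist","w8");shot("scene","sc8");crop("sc8","sc8z",220,110,110,120,5)
E
```

```text
clock: 15.7
tool_pos: [0.4794, -0.1062, 0.1096]
orientation: [-89.9, 0.0, 86.6]
force: [-0.1, 0.2, -0.1]
opening: 0.044
```

View pics/w8.png

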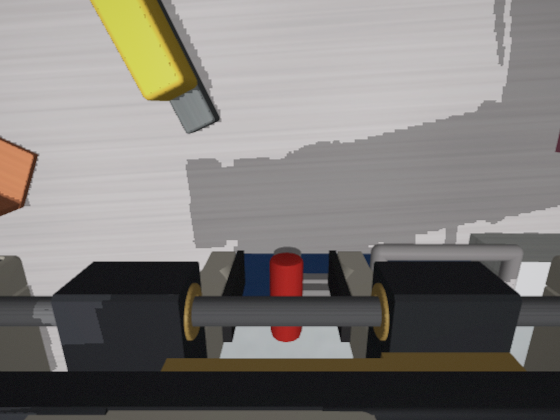

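View pics/sc8z.png

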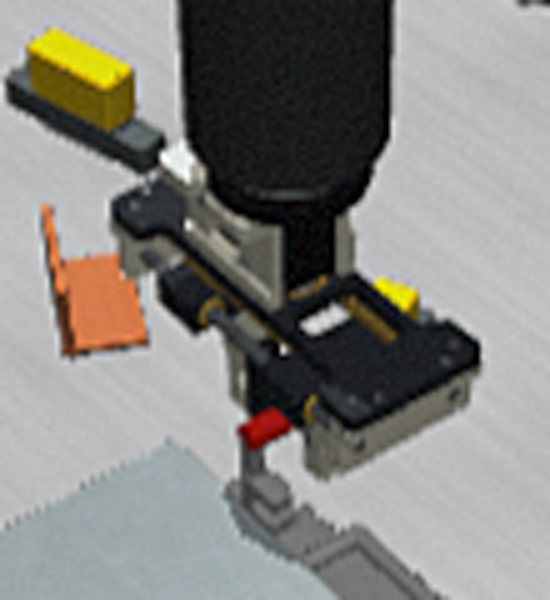

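The knob (wrist (286,295)) is centred between the fingers, so I'll close, check, then swing.

```bash
python3 -m crank '[[[1,0,0,0,0],[1,0,0,0,0],[1,0,0,0,0],[1,0,0,0,0],[1,0,0,0,0]]]'; python3 -m crank '[[[1,-12,1,0,0],[1,-24,4,0,0],[1,-35,8,0,0],[1,-45,14,0,0],[1,-55,21,0,0],[1,-63,30,0,0],[1,-69,40,0,0],[1,-75,51,0,0],[1,-77,59,0,0],[1,-79,65,0,0],[1,-79,65,0,0]]]';python3 - <<'E'
from h import *
shot("wrist","w9");shot("side","sd9");shot("scene","sc9");crop("sd9","sd9z",220,150,150,120,5)
E
```

```text
clock: 16.42
tool_pos: [0.4797, -0.1061, 0.1103]
orientation: [-90.0, 0.0, 86.6]
force: [-0.7, -0.5, 2.0]
opening: 0.015
clock: 17.8
tool_pos: [0.4743, -0.1842, 0.0441]
orientation: [-89.9, -0.1, 86.6]
force: [-0.7, 8.3, -0.5]
opening: 0.015
```

View pics/sd9z.png

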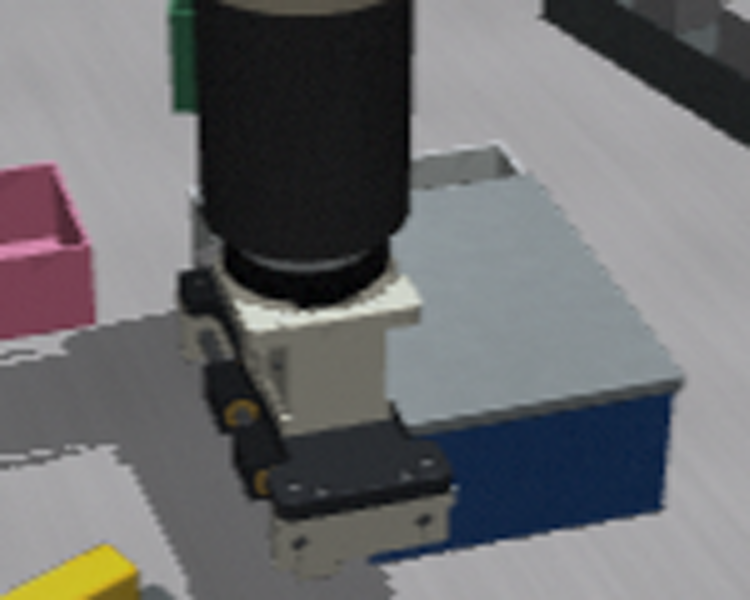

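View pics/w9.png

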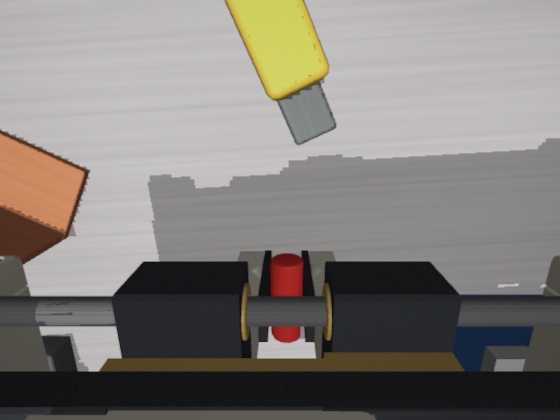

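```bash
python3 -m crank '[[[0,0,0,0,0],[0,0,0,0,0],[0,0,0,0,0],[0,0,0,0,0],[0,0,-20,0,0],[0,0,-60,0,0],[0,0,-110,0,0],[0,0,-160,0,0],[0,0,-206,0,0],[0,0,-206,0,0]]]'; python3 -m crank '[[[0.5,20,0,0,-0.17],[0.5,45,0,0,-0.34],[0.5,70,0,0,-0.51],[0.5,95,0,0,-0.68],[0.5,120,0,0,-0.85],[0.5,140,0,-1,-1.02],[0.5,160,0,-2,-1.19],[0.5,174,0,-2,-1.36],[0.5,174,0,-3,-1.53],[0.5,174,0,-3,-1.571],[0.5,174,0,-3,-1.571]]]';python3 - <<'E'
from h import *
o=ctrl.get_obs();print(o["joint_pos"],o["tool_pos"])
shot("wrist","w10");shot("side","sd10");shot("scene","sc10");crop("sd10","sd10z",220,150,150,120,5)
E
```

```text
clock: 19.2
tool_pos: [0.4769, -0.1854, 0.2552]
orientation: [-90.4, 0.0, 86.6]
force: [-0.7, -0.5, -0.5]
opening: 0.044
clock: 20.58
tool_pos: [0.4879, -0.0115, 0.2503]
orientation: [-90.0, -0.1, 176.6]
force: [0.7, -0.4, -0.4]
opening: 0.0218
[ 2.17833731e+01  1.77112321e+00 -1.99724602e+01 -1.34608886e-02
 -6.83213224e+01 -2.51890461e+01] [ 0.48786545 -0.01149198  0.25028779]
```

View pics/sd10z.png

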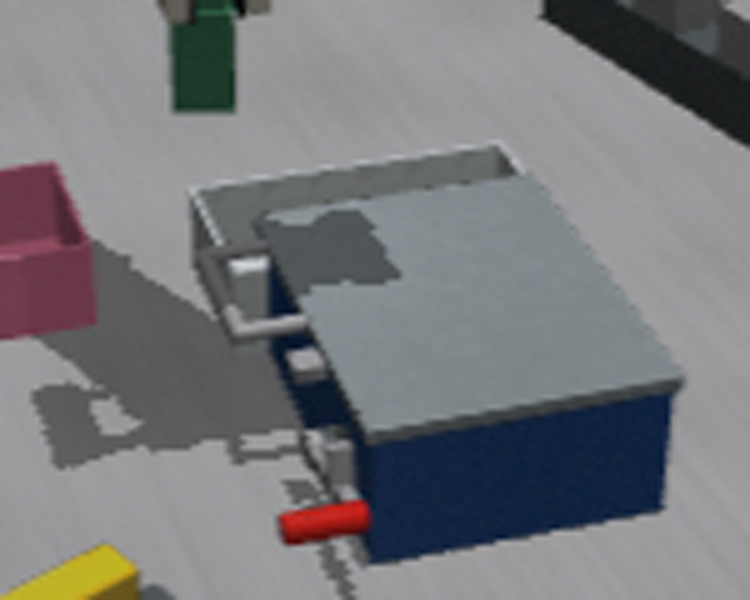

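View pics/w10.png

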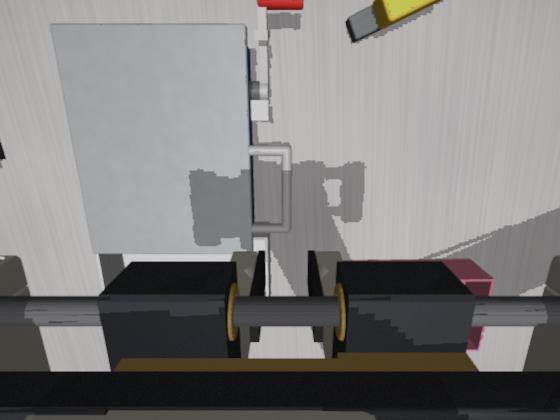

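View pics/sc10.png

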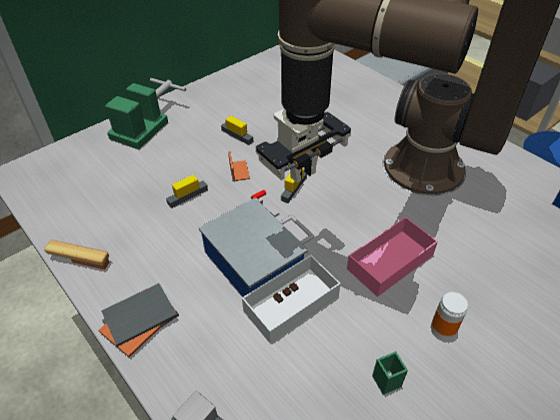

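The latch is over to the side (red knob at side crop (325,522)), the lid is still shut and the chips are in the tray. In the wrist view the bar is at (287,190).

```bash
python3 - <<'E'
from fit import *
W=cam("wrist")
print([onz(W,uv,.0855) for uv in[(287,152),(287.5,190),(288,228)]], onz(W,(252,190),.0905))
print("tri",tri((W,(287,152)),(S,(220+237/5,150+328/5))))
o=ctrl.get_obs();R=Ro.from_euler("xyz",o["orientation"],degrees=True).as_matrix()
print("tool shift to bar mm",R.T@(onz(W,(287.5,190),.0855)-o["tool_pos"])*1000, o["opening"])
E
```

```text
[array([ 0.485 , -0.0488,  0.0855]), array([ 0.4867, -0.011 ,  0.0855]), array([0.4886, 0.0295, 0.0855])] [ 0.5216 -0.0144  0.0905]
tri (array([ 0.4851, -0.0491,  0.0872]), [0.000145032194529093, 0.00014503219452927443])
tool shift to bar mm [  1.2479 165.1883  -0.4465] 0.02204276244612279
```

```bash
python3 -m crank '[[[0.5,1,40,0,0],[0.5,1,90,0,0],[0.5,1,130,0,0],[0.5,1,150,0,0],[0.5,1,162,0,0],[0.5,1,170,0,0],[0.5,1,178,0,0],[0.5,1,178,0,0]]]'; python3 -m crank '[[[1,0,0,0,0],[1,0,0,0,0],[1,0,0,0,0],[1,0,0,0,0]]]'
```

```text
clock: 21.72
tool_pos: [0.4872, -0.0114, 0.073]
orientation: [-90.0, -0.0, 176.6]
force: [0.0, -0.3, -0.5]
opening: 0.0224
clock: 22.22
tool_pos: [0.4877, -0.0113, 0.0735]
orientation: [-90.0, 0.1, 176.6]
force: [0.6, -1.0, 3.1]
opening: 0.0089
```

```bash
python3 -m crank '[[[1,0,-7,0,0],[1,-1,-15,0,0],[1,-2,-25,0,0],[1,-4,-35,0,0],[1,-9,-54,0,0],[1,-16,-73,0,0],[1,-25,-91,0,0],[1,-35,-108,0,0],[1,-47,-124,0,0],[1,-47,-124,0,0]]]'; python3 - <<'E'
from h import *
shot("side","sd11");shot("scene","sc11");crop("sd11","sd11z",220,100,180,150,4)
E
```

```text
clock: 23.48
tool_pos: [0.5324, -0.0141, 0.1977]
orientation: [-90.0, -0.2, 176.6]
force: [-7.7, 2.2, 6.0]
opening: 0.0089
```

View pics/sd11z.png

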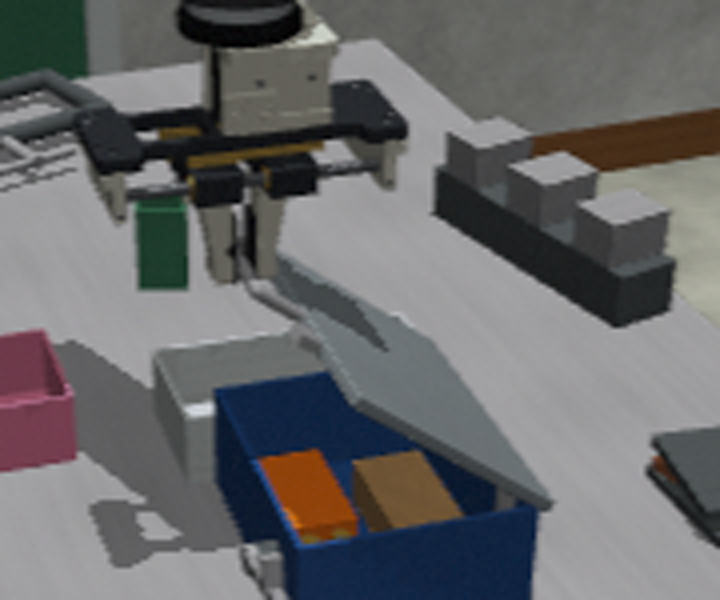

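The lid follows, at about 0.67 rad. Continuing along the arc.

```bash
python3 -m crank '[[[1,-14,-15,0,0],[1,-29,-28,0,0],[1,-45,-40,0,0],[1,-63,-50,0,0],[1,-81,-58,0,0],[1,-100,-65,0,0],[1,-120,-69,0,0],[1,-132,-71,0,0],[1,-132,-71,0,0],[1,-132,-71,0,0]]]'; python3 - <<'E'
from h import *
shot("side","sd12");shot("scene","sc12");crop("sd12","sd12z",220,80,180,170,3.5)
E
```

```text
clock: 24.82
tool_pos: [0.6664, -0.0225, 0.2701]
orientation: [-90.0, 0.1, 176.6]
force: [0.7, -1.7, 7.6]
opening: 0.0091
```

View pics/sd12z.png

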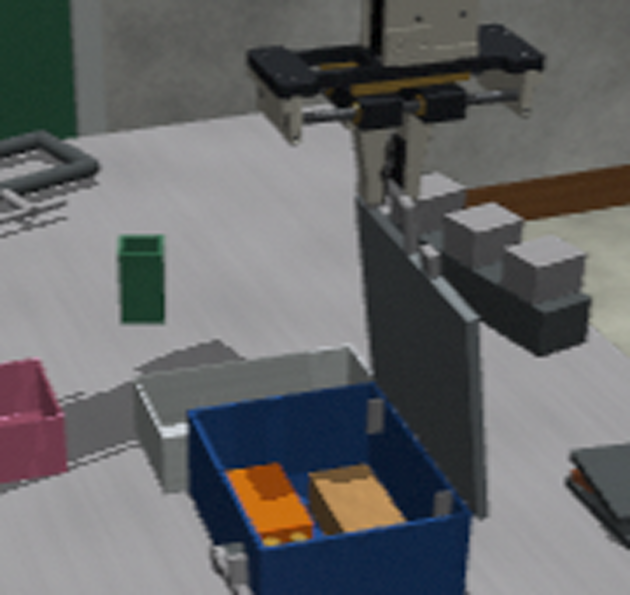

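Lid nearly upright. Open wide, then straight up.

```bash
python3 -m crank '[[[0.2,0,0,0,0],[0.2,0,0,0,0],[0.2,0,0,0,0],[0.2,0,0,0,0],[0.2,0,-10,0,0],[0.2,0,-30,0,0],[0.2,0,-60,0,0],[0.2,0,-100,0,0],[0.2,0,-100,0,0],[0.2,0,-100,0,0],[0.2,0,-100,0,0]]]'; python3 - <<'E'
from h import *
shot("side","sd13");shot("scene","sc13")
E
```

```text
clock: 26.3
tool_pos: [0.6655, -0.0219, 0.3671]
orientation: [-90.0, -0.1, 176.6]
force: [0.3, 0.3, -0.8]
opening: 0.0351
```

View pics/sd13.png

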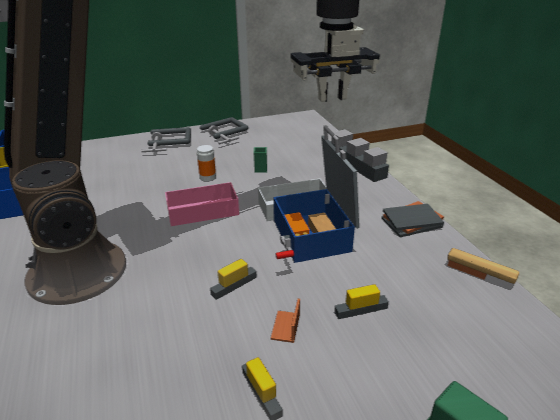

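View pics/sc13.png

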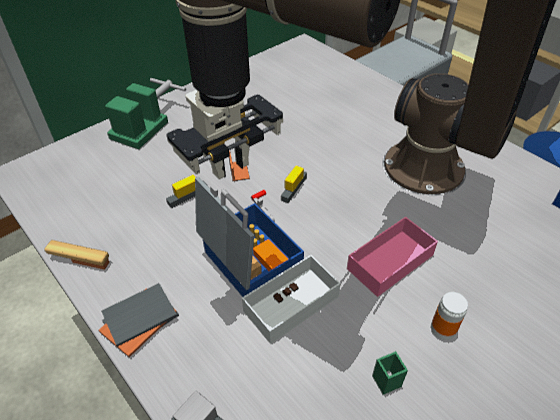

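The lid stands alone, the robot is clear, and the chips are in the tray at scene (278,297)–(294,287). A quick numeric check of both angles.

```bash
python3 - <<'E'
from fit import *
crop("sd13","sd13z",300,120,70,110,5);crop("sc13","sc13z",180,160,110,110,5)
k,e=tri((S,(285.5,254.5)),(C,(259.5,195)));iv=lambda q:np.array([[np.cos(P[2]),np.sin(P[2])],[-np.sin(P[2]),np.cos(P[2])]])@(np.array(q)-P[:2])*1000
y=iv(k[:2])[1];print(k,e,"latch",np.arctan2(-55-y,k[2]*1000-45))
for th in(1.1,1.2,1.3,1.4,1.5):
    a=th+.025;q=(80-201*np.cos(a),40,80.5+201*np.sin(a))
    # lid top +-y front corners: 166 from hinge, 10 above
    cs=[(80-166*np.cos(th)-10*np.sin(th)*1,yy,80.5+166*np.sin(th)-10*np.cos(th)*-1) for yy in(-108,108)]
    print(th,"bar S",proj(S,X(P,q)),"C",proj(C,X(P,q)),"corners S",[proj(S,X(P,c)) for c in cs],"C",[proj(C,X(P,c)) for c in cs])
E
```

```text
[ 0.4823 -0.1832  0.0601] [0.004067381488130356, 0.0040673814881302135] latch 1.3726070940124258
1.1 bar S [305.6333 142.9319] C [259.7456 194.7914] corners S [array([327.1381, 180.1098]), array([298.1027, 142.6531])] C [array([221.4367, 168.3467]), array([278.7791, 223.7264])]
1.2 bar S [312.6808 139.2028] C [252.305  196.0291] corners S [array([333.2903, 176.9594]), array([303.3764, 139.9628])] C [array([215.7216, 169.0873]), array([272.9795, 225.1251])]
1.3 bar S [319.9526 136.1391] C [244.4487 198.1019] corners S [array([339.6793, 174.379 ]), array([308.8785, 137.7907])] C [array([209.7153, 170.4943]), array([266.8035, 227.2348])]
1.4 bar S [327.3533 133.7784] C [236.2681 201.0124] corners S [array([346.222 , 172.3997]), array([314.54  , 136.1621])] C [array([203.4858, 172.5671]), array([260.3195, 230.0488])]
1.5 bar S [334.7863 132.1469] C [227.8668 204.7477] corners S [array([352.834 , 171.0428]), array([320.29  , 135.0943])] C [array([197.1077, 175.2948]), array([253.6048, 233.5486])]
```

View pics/sd13z.png

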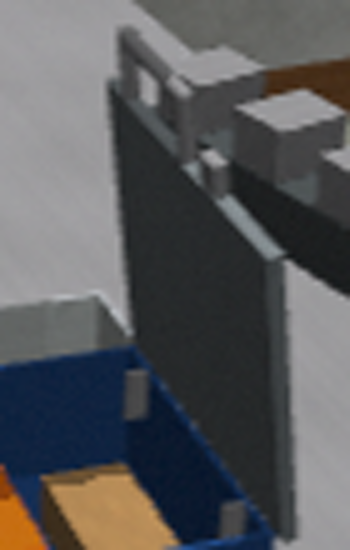

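View pics/sc13z.png

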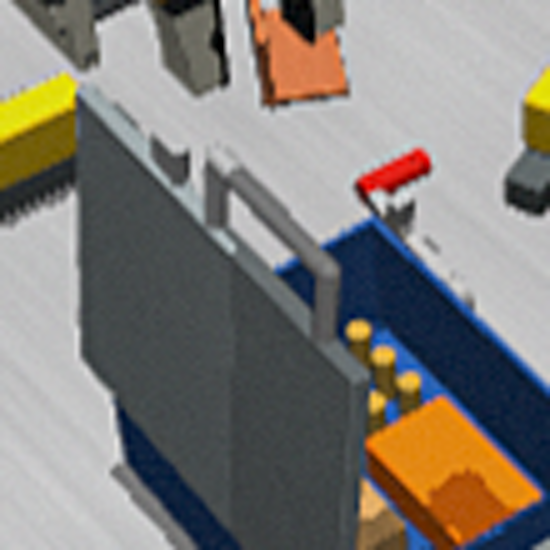

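The scene view puts the bar's middle at ≈(234,203), so the lid is at about 1.42 rad. The latch is at about 1.37 rad. All conditions hold, so I'm handing in.

```bash
python3 - <<'E'
from plant import ctrl
print(ctrl.close_job())
E
```

```text
the job is handed in; nothing more can be done
None
```

I finished all four steps in order and handed the job in at about 26.5 s of the 72 s allowed; no verdict was reported.

- **Scraper:** I gripped the farthest of the three (0.69 m from the base) by its yellow grip. One pass pushed all three chips over the lid's edge into the aluminium tray. I then set it upright on the bench at about (0.60, -0.36), well clear of the case and tray.
- **Latch:** I gripped the knob and swung it over along its arc.
- **Lid:** I lifted it by the bar, let go and backed straight up.

**Last checks:**

| Item | Result | Needed |
|---|---|---|
| Chips | all three on the tray floor in the final scene picture | in the tray |
| Latch | about 1.37 rad | above 0.95 |
| Lid | about 1.42 rad, standing alone | above 1.2 |
| Robot | 100 mm above the release point, near-zero force | touching nothing |

- **Bystanders:** I saw no sign of the can, angle iron or tube having moved, but I did not measure them again.
- **Chip contact:** I did not measure finger-to-chip force. The fingertips stayed about 25 mm above the lid during the sweep, and the chips are 10 mm high at most.
- **Disagreements:** The last two-view fix on the knob was off by 4 mm. The case fit was off by up to about 3 pixels at some points. Neither is enough to bring an angle near its limit.

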